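# Lock the board nest of a test fixture with its pin

### The arm

A 6-joint arm with a two-finger parallel gripper is mounted at the origin on a cart in front of the work surface, level with it; the furniture and walls round the work are solid. World frame = base frame: x ahead of the robot, y to its left, z up, the work surface at z = 0. Lengths are in m, angles in rad, forces in N, time in s.
With the tool pointing down it reaches from about 0.375 to 0.975 m from the base axis. Payload 3.8 kg.
Tool frame: the origin (TCP) lies on the front face of the gripper's body, between the roots of the fingers; the fingertips stand 64 mm ahead of it and the grasp point (between the pads) lies bot.grip_depth ahead of it (bot.grip_depth is the distance from the TCP to the grasp point, in m); y points along the fingers, x is the direction in which the jaws open and shut, and the axes are right-handed (so a half turn about y gives the same grasp; the last joint's range is limited). The gripper opens to 88 mm and grips with 3 to 60 N. Pads are 18 mm wide; open, the fingers measure 123 mm over their backs; the gripper's body (75 mm by 187 mm) begins 45 mm behind the grasp point.
Start: joints at [1.299, 0.264, 1.604, -0, 1.274, -0.037], TCP at [0.157, 0.656, 0.303] pointing down, gripper open.
Joint ranges: [-2.63, 2.63], [-0.94, 2.18], [0.31, 2.57], [-1.31, 4.45], [0, 2.66], [-2.55, 2.55]. Speed limits (rad/s): [2.57, 2.57, 3.14, 3.14, 3.14, 3.14].

### API

Orientations are given as a rotation vector (axis times angle).
In Python, from station import bot, cams, finder gives the robot as it stands. Calls block until the motion is done:
- bot.move_pose(position, orientation): joint-space move of the TCP to a pose.
- bot.movel(position, ori=None, v=0.15, contact_N=None): straight line of the TCP; ori=None keeps the orientation; v is the mean speed in m/s. With contact_N (N) it stops when the force on the tool has changed by that much, and returns True; else False.
- bot.move_joints(angles): joint-space move.
- bot.grip(opening): finger opening in m; the grip force is fixed at half the most; returns when the fingers have stopped.
- bot.pause(seconds).
- bot.inverse_kinematics(position, orientation): joint angles nearest the present ones, or None.
- cams.capture(name): name is "side" or "top"; returns a dict with "pixels" (420x560x3 uint8, blue, green, red), "depth" (420x560 float32, m along the optical axis (not along the pixel's ray), 0 where there is no reading), "fx", "fy", "cx", "cy" (pixels), "k1" (the pictures are not rectified: a ray, as slopes to the right and down, at radius r is drawn at 1 + k1 r^2 times it, then the intrinsics apply), "extrinsics" (4x4, takes a point from camera to world coordinates). Camera axes: x right, y down, z forward; pixel columns grow to the right and rows downward; lengths in m; the calibration is good to about 2 mm. A picture is of the moment at which its call begins.
A pose or a line that the arm cannot do raises bot.IKError and nothing moves.
- bot.sign_off(): hands the job in, once; it reports no verdict.
Trained networks look in the newest picture that a camera, given by its name, has taken for a name from the list of things; names that differ only in an ending like _2 or _b are one class to them, and where a whole thing is asked for, a point or a joint stands for the part that bears it (a point fixed in the world has none). Each returns a list of dicts, best first, with "conf" (0 to 1); they miss things now and then, are a little off and sometimes report something else, mostly with a low value. They report only what shows in the picture. A call takes as long as a camera call. They do not tell look-alikes from the thing itself.
- finder.cut_out(camera, query): "mask" (420x560 bool, what is visible of it) and "point" ([column, row] in pixels, amid what is visible of it).
Readings, each from a call of its own:
- bot.get_clock(): time.
- bot.get_qpos(): joint angles.
- bot.get_dq(): joint speeds.
- bot.get_joint_efforts(): joint torques, N m.
- bot.get_tool_pos(): TCP position.
- bot.get_tool_rot(): TCP orientation.
- bot.get_ft_force(): force on the tool from outside, world axes, zero at the start.
- bot.get_wrist_torque(): the same for the moment, N m.
- bot.get_finger_gap(): finger opening in m.
Only numpy, scipy, OpenCV 4.12 (cv2) and the standard library are available. Lean on these libraries where they do the work, as an engineer would, in place of code of your own. Each camera call takes 0.05 s, during which the arm holds its last target. There are 200 camera calls.

### The job

Pull the board carriage of the test fixture out by its red knob until it reaches its stop, so that its brass bushing comes under the brass bushing of the bridge. Then take the locking pin out of its stand and thread it down through the upper bushing and on through the carriage's bushing, until its tip sticks out below the carriage without touching the base plate. Finish while still holding the pin there, for me to fit the clip, and leave the bottle, the marker and the brass weight alone.

Things in the scene. Friction and masses are not known exactly. Their poses are not given: they have to be found in the camera images.
- fixture: Aluminium test fixture, fixed to the bench, base plate 150 x 100 mm and 10 mm thick (x -73 to +77 mm, its top at z = 10 mm). Origin on the bench under the axis of the upper bushing; x points to the rear, -x is the direction in which the carriage is pulled out; z up. Dark side rails beside the carriage up to z = 46 mm. A bridge (36 mm in x, 100 mm in y, underside z = 80 mm, top z = 95 mm) stands over the carriage and carries the upper bushing. Its yaw varies.
- upper_bushing (a point): Centre of the upper mouth of the brass bushing in the bridge, 100 mm above the bench. Bore 13 mm, vertical, z 77 to 100 mm, widening to 18 mm across at the mouth over the top 4 mm. Axes as fixture.
- nest (a joint): How far the grey board carriage is pulled out, m: 0 pushed in, 0.045 at its stop, where its bushing is in line under the upper one. A weak spring (under 1 N) pulls it in but a friction brake (3 N) holds it wherever it is left; about 4 N pull it out. It moves along the fixture's -x.
- knob (a point): Middle of the grip of the carriage's upright red knob, a cylinder of 20 mm diameter, z 54 to 90 mm, on a thinner neck; this point is 72 mm above the bench, on the fixture's centre line, 58 mm in front of the upper bushing's axis at joint 0 and 103 mm at the stop. The carriage plate under it has its top at z = 46 mm.
- lower_bushing (a point): Centre of the upper mouth of the carriage's brass bushing, 52 mm above the bench. Bore 13 mm, z 32 to 52 mm, widening to 18 mm at the mouth over the top 4 mm; the carriage plate is z 34 to 46 mm, so the bushing ends 22 mm above the base plate. It moves with the carriage.
- pin_stand: Black stand for the pin, fixed to the bench, foot 72 x 72 mm, block 56 x 56 mm, 40 mm high; a vertical hole, 12 mm square, in the middle, its floor 8 mm above the bench. Origin at the centre of its underside.
- pin: Loose locking pin, standing in its stand, 132 mm long, 0.11 kg. Origin at the tip (lower end), z along the pin up to the head. Steel shank of 10 mm diameter, 0 to 100 mm from the tip, tapered to 5.6 mm over the last 6 mm; dark collar of 21 mm diameter at 100 to 103 mm; yellow grip head of 18 mm diameter up to 132 mm.
- pin_tip (a point): The tip of the pin, the same point as its origin.
- oil_bottle: Small amber bottle with a black spout, 35 mm across, 115 mm high; bystander. Origin at the centre of its underside.
- marker: Blue and white marker pen lying flat, 130 mm long, 13 mm thick; bystander. Origin at its underside, y along the pen.
- weight: Small brass-coloured weight with a neck, 40 mm across, 58 mm high; bystander. Origin at the centre of its underside.
Things that resemble listed ones, but are neither listed nor needed, are in the scene too. Of the things that look like the pin, the middle-sized one is meant.

How it is judged:
On the way, in this order (a step that is already met when the one before it is completed fails the run):
1. the carriage is pulled out to its stop while the pin is still in its stand (value of joint nest above 0.0425 m and distance of pin_tip from where it was at the start of the episode below 0.02 m), for 0.2 s.
2. the pin has been lifted out of its stand (height (world z) of pin_tip above 0.045 m), for 0.1 s.
3. the pin's tip is inside the upper bushing (z of pin_tip in the frame of upper_bushing below -0.006 m and horizontal distance between pin_tip and upper_bushing below 0.006 m), for 0.1 s.
At the end, for the whole second after the job is handed in: Carriage at its stop (joint above 0.0415 m); pin through both bushings, within 5 degrees of vertical, tip at least 2 mm below the carriage's bushing and more than 1.5 mm above the base plate; the fingers grip the pin (over 2 N) and it is at rest (value of joint nest above 0.0415 m and z of pin_tip in the frame of lower_bushing below -0.022 m and z of pin_tip in the frame of fixture above 0.0115 m and horizontal distance between pin_tip and lower_bushing below 0.006 m and horizontal distance between pin_tip and upper_bushing below 0.007 m and angle between the z axis of pin and the z axis of fixture, either way round below 0.09 rad and contact force between pin and the fingers above 2 N and linear speed of pin below 0.02 m/s); the arm keeps its last pose, push and grip.
It fails at once if the bottle is pushed more than 30 mm or tipped (distance of oil_bottle from where it was at the start of the episode above 0.03 m or angle between oil_bottle's own z axis and vertical above 0.5 rad).
It fails at once if the marker is pushed more than 30 mm (distance of marker from where it was at the start of the episode above 0.03 m).
It fails at once if the weight is pushed more than 30 mm or tipped (distance of weight from where it was at the start of the episode above 0.03 m or angle between weight's own z axis and vertical above 0.5 rad).
It also fails if it takes over 51 s, if anything falls off the work surface, if the arm or the gripper's body presses on something with over 40 N, if the wrist force passes 120 N, or if a joint passes its speed limit or range.

## Working session

There is one attempt and no reset: what is moved stays moved. The work goes in short steps, each a Python script; the robot and the scene stay as the last script left them, time stands still between calls to the robot, and variables do not carry over. Pictures are saved under pics/ and viewed, about 8 in all and at most 12, crops included, and the job is handed in when it is done.

```bash
ls; mkdir -p pics
cat > h.py <<'E'
import numpy as np, cv2
from station import bot, cams, finder
def cloud(c):
    h,w=c["depth"].shape
    u,v=np.meshgrid(np.arange(w),np.arange(h))
    K=np.array([[c["fx"],0,c["cx"]],[0,c["fy"],c["cy"]],[0,0,1.]])
    n=cv2.undistortPoints(np.stack([u,v],-1).reshape(-1,1,2).astype(np.float64),K,np.array([c["k1"],0,0,0.])).reshape(h,w,2)
    d=c["depth"].astype(float)
    P=np.dstack([n*d[...,None],d]); E=c["extrinsics"]
    P=P@E[:3,:3].T+E[:3,3]; P[d<=0]=np.nan
    return P
E
python3 - <<'E'
from h import *
print(bot.grip_depth,bot.get_tool_rot(),bot.get_clock())
for n in("side","top"):
    c=cams.capture(n); P=cloud(c); np.save(f"{n}0.npy",P); cv2.imwrite(f"pics/{n}0.png",c["pixels"])
    print(n,c["extrinsics"][:3,3],c["fx"])
    for q in("fixture","nest","knob","pin_stand","pin","oil_bottle","marker","weight"):
        for r in finder.cut_out(n,q)[:4]:
            m=r["mask"]&np.isfinite(P[...,2])
            p=P[m]
            print(q,round(r["conf"],2),np.round(r["point"]),m.sum(),np.round(np.median(p,0),3),"max",np.round(np.percentile(p,98,axis=0),3),"min",np.round(np.percentile(p,2,axis=0),3)) if len(p) else None
E
```

```text
pics
0.0453 [-1.3124978  -1.03322557  1.03622995] 0.0
side [1.13609331 0.28718226 0.78204697] 536.5234348204007
fixture 0.57 [268. 261.] 4219 [0.637 0.096 0.048] max [0.693 0.146 0.102] min [0.548 0.042 0.005]
nest 0.97 [269. 259.] 1534 [0.635 0.096 0.048] max [0.68  0.132 0.095] min [0.544 0.052 0.038]
knob 0.59 [271. 260.] 1446 [0.634 0.096 0.048] max [0.677 0.129 0.092] min [0.545 0.052 0.039]
pin_stand 0.77 [378. 252.] 1610 [0.558 0.271 0.036] max [0.578 0.304 0.044] min [0.512 0.231 0.003]
pin 0.66 [376. 198.] 159 [0.462 0.245 0.073] max [0.466 0.25  0.096] min [0.457 0.239 0.012]
pin 0.56 [342. 163.] 724 [0.461 0.177 0.141] max [0.468 0.188 0.182] min [0.446 0.165 0.011]
oil_bottle 0.66 [338. 301.] 624 [0.69  0.23  0.058] max [0.698 0.244 0.096] min [0.675 0.215 0.009]
marker 0.78 [302. 174.] 365 [0.378 0.085 0.013] max [0.385 0.145 0.017] min [0.369 0.022 0.004]
weight 0.6 [206. 197.] 485 [ 0.519 -0.069  0.035] max [ 0.53  -0.055  0.06 ] min [ 0.498 -0.088  0.006]
top [0.46079296 0.10566305 0.99303426] 453.45842851609797
fixture 0.61 [273. 195.] 3209 [0.602 0.085 0.048] max [0.686 0.137 0.1  ] min [0.54  0.033 0.008]
nest 0.8 [271. 206.] 1467 [0.589 0.084 0.048] max [0.674 0.127 0.091] min [0.542 0.045 0.011]
knob 0.62 [271. 208.] 1565 [0.591 0.084 0.048] max [0.676 0.127 0.092] min [0.543 0.042 0.01 ]
pin_stand 0.82 [190. 234.] 991 [0.533 0.259 0.039] max [0.576 0.305 0.043] min [0.504 0.23  0.001]
pin 0.67 [222. 270.] 192 [0.454 0.174 0.179] max [0.467 0.187 0.182] min [0.441 0.164 0.138]
pin 0.65 [176. 226.] 128 [0.538 0.264 0.134] max [0.548 0.274 0.143] min [0.531 0.259 0.036]
pin 0.61 [194. 267.] 47 [0.458 0.243 0.091] max [0.464 0.25  0.095] min [0.452 0.238 0.005]
weight 0.72 [343. 248.] 304 [ 0.507 -0.069  0.035] max [ 0.527 -0.054  0.059] min [ 0.489 -0.09   0.001]
```

Run:
```python
import cv2
a=cv2.imread("pics/side0.png");cv2.imwrite("pics/s0c.png",cv2.resize(a[100:340,130:450],None,fx=2.5,fy=2.5))
a=cv2.imread("pics/top0.png");cv2.imwrite("pics/t0c.png",cv2.resize(a[100:340,130:450],None,fx=2.5,fy=2.5))
```

```text
(no output)
```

View pics/s0c.png

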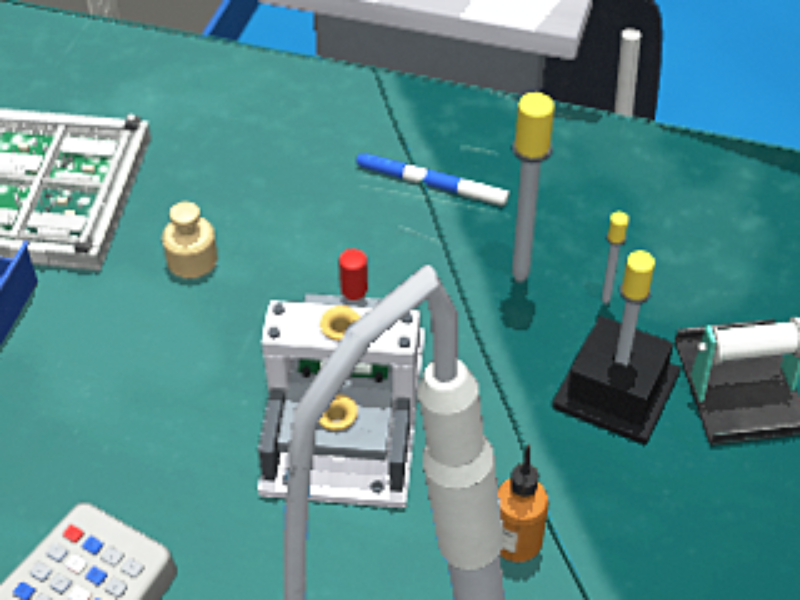

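View pics/t0c.png

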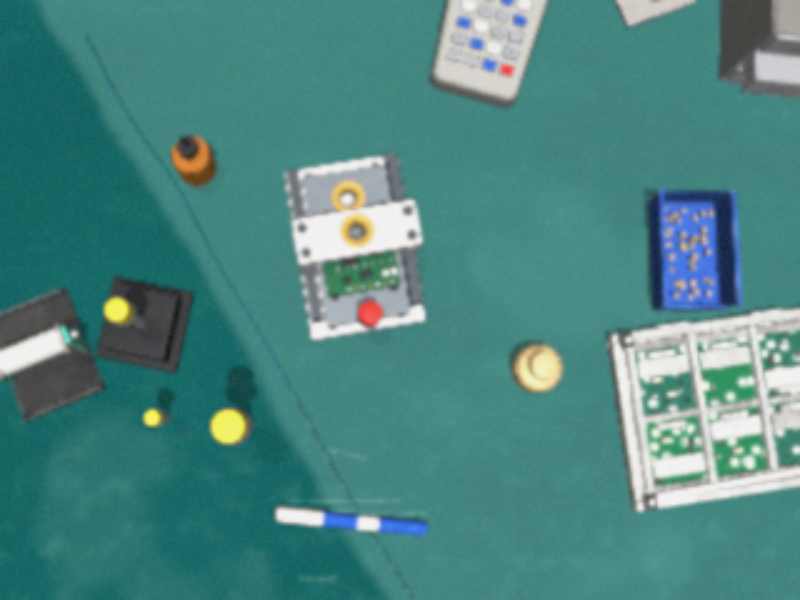

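Side view: the red knob is at crop (353,273), the brass bushings at (340,322) and (337,412), and the target pin in the black stand at (638,275). A big and a small look-alike stand free. A grey hose or lamp arm crosses in front of the side camera. The top view agrees: knob (370,313), bushing (357,231), pin head (117,310). Next I refine the positions and locate the hose.

```bash
cat >> h.py <<'E'
def rayz(c,px,z):
    K=np.array([[c["fx"],0,c["cx"]],[0,c["fy"],c["cy"]],[0,0,1.]])
    n=cv2.undistortPoints(np.array([[px]],float),K,np.array([c["k1"],0,0,0.])).ravel()
    E=c["extrinsics"]; d=E[:3,:3]@[n[0],n[1],1]; o=E[:3,3]
    return (o+d*(z-o[2])/d[2])[:2]
def colmask(c,P,col,xy,r,z0,z1):
    hsv=cv2.cvtColor(c["pixels"],cv2.COLOR_BGR2HSV); H,S,V=[hsv[...,i].astype(int) for i in range(3)]
    k={"red":((H<8)|(H>172))&(S>130),"yellow":(H>20)&(H<35)&(S>100),"brass":(H>12)&(H<30)&(S>80)}[col]
    with np.errstate(all="ignore"):
        return k&(np.hypot(P[...,0]-xy[0],P[...,1]-xy[1])<r)&(P[...,2]>z0)&(P[...,2]<z1)
def axis_fit(p,R):
    """vertical cylinder of known radius fitted to side/top surface points (xy)"""
    from scipy.optimize import least_squares
    c0=p[:,:2].mean(0)
    return least_squares(lambda c:np.hypot(*(p[:,:2]-c).T)-R,c0,loss="soft_l1",f_scale=.001).x
E
python3 - <<'E'
from h import *
for n in("side","top"):
    c=cams.capture(n); P=cloud(c); print(n)
    for nm,col,xy,z0,z1,zt,R in(("knob","red",(.548,.08),.05,.1,.09,.01),("head","yellow",(.54,.264),.1,.15,.14,.009),("ub","brass",(.625,.09),.085,.115,.1,None),("lb","brass",(.675,.09),.04,.06,.052,None)):
        m=colmask(c,P,col,xy,.035,z0,z1); p=P[m]
        if len(p)<5: print(nm,len(p));continue
        t=m&(P[...,2]>zt-.004); v,u=np.nonzero(t if t.sum()>5 else m)
        print(nm,len(p),"cloud",np.round(p.mean(0),4),"zmax",np.round(np.percentile(p[:,2],97),4),"topN",t.sum(),"bboxcentre ray",np.round(rayz(c,[(u.min()+u.max())/2,(v.min()+v.max())/2],zt),4),"cyl",np.round(axis_fit(p[p[:,2]<zt-.004],R),4) if R and (p[:,2]<zt-.004).sum()>8 else "")
    if n=="side":
        for px in((302,210),(255,290),(312,270),(318,330)): print("hose",px,np.round(P[px[1],px[0]],3))
    # base plate / bridge rect
    with np.errstate(all="ignore"): m=(P[...,2]>.09)&(P[...,2]<.1)&(np.hypot(P[...,0]-.625,P[...,1]-.09)<.07)&(c["pixels"].min(-1)>120)
    q=P[m][:,:2].astype(np.float32)
    if len(q)>20: print("bridge",m.sum(),cv2.minAreaRect(q))
    np.set_printoptions(suppress=True)
    hi=P[(P[...,2]>.15)&(P[...,0]>.3)&(P[...,0]<.9)&(np.abs(P[...,1]-.1)<.35)]
    H,xe,ye=np.histogram2d(hi[:,0],hi[:,1],bins=[np.arange(.3,.91,.05),np.arange(-.25,.46,.05)]); print([(round(xe[i],2),round(ye[j],2),int(H[i,j]),round(hi[(hi[:,0]//.05==xe[i]//.05)][:,2].max(),2) if (hi[:,0]//.05==xe[i]//.05).any() else 0) for i,j in np.argwhere(H>8)])
E
```

```text
side
knob 193 cloud [0.5521 0.0756 0.0806] zmax 0.0928 topN 84 bboxcentre ray [0.5498 0.075 ] cyl [0.5467 0.0729]
head 195 cloud [0.5442 0.2678 0.1318] zmax 0.1428 topN 87 bboxcentre ray [0.5409 0.2681] cyl [0.5391 0.2671]
ub 126 cloud [0.6095 0.0834 0.0988] zmax 0.1032 topN 102 bboxcentre ray [0.6113 0.0858] cyl 
lb 100 cloud [0.6497 0.0955 0.0503] zmax 0.0547 topN 78 bboxcentre ray [0.6505 0.0943] cyl 
hose (302, 210) [0.95  0.237 0.563]
hose (255, 290) [0.675 0.085 0.01 ]
hose (312, 270) [0.951 0.245 0.512]
hose (318, 330) [0.949 0.251 0.437]
bridge 676 ((0.6124952435493469, 0.08588492125272751), (0.040115874260663986, 0.10025148093700409), 10.88925552368164)
[(np.float64(0.4), np.float64(0.15), 21, 0), (np.float64(0.45), np.float64(0.15), 265, np.float64(0.18))]
top
knob 69 cloud [0.5467 0.0739 0.0896] zmax 0.0923 topN 66 bboxcentre ray [0.547  0.0731] cyl 
head 94 cloud [0.5386 0.2662 0.1361] zmax 0.143 topN 71 bboxcentre ray [0.5389 0.2675] cyl [0.5398 0.2681]
ub 97 cloud [0.6116 0.0863 0.0995] zmax 0.1031 topN 89 bboxcentre ray [0.6108 0.087 ] cyl 
lb 77 cloud [0.6517 0.0927 0.0511] zmax 0.055 topN 69 bboxcentre ray [0.6508 0.0931] cyl 
bridge 754 ((0.6119101047515869, 0.08523523807525635), (0.03644615411758423, 0.10020145773887634), 11.310308456420898)
[(np.float64(0.4), np.float64(0.15), 42, 0), (np.float64(0.45), np.float64(0.15), 112, np.float64(0.18))]
```

```bash
cat >> h.py <<'E'
from scipy.spatial.transform import Rotation as Ro
G=bot.grip_depth
YAW=np.radians(11.1); FX=np.array([np.cos(YAW),np.sin(YAW)]); UB=np.array([.6115,.0862])
def down(deg):
    a=np.radians(deg); x=np.array([np.cos(a),np.sin(a),0]); z=np.array([0,0,-1.])
    return Ro.from_matrix(np.c_[x,np.cross(z,x),z]).as_rotvec()
def tgt(xy,z): return [xy[0],xy[1],z+G]   # grasp point -> TCP (tool down)
E
python3 - <<'E'
from h import *
print(Ro.from_rotvec(bot.get_tool_rot()).as_matrix().round(2), bot.get_tool_pos(), bot.get_qpos())
for a in(60,-120,90,-90,0,180,100,-80): 
    for xy in((.548,.0735),(.54,.2675),UB): q=bot.inverse_kinematics(tgt(xy,.17),down(a)); print(a,xy,None if q is None else np.round(q,2))
E
```

```text
[[ 0.23  0.   -0.97]
 [ 0.97  0.    0.23]
 [ 0.   -1.   -0.  ]] [0.15702909 0.6564806  0.3027303 ] [ 1.29911213e+00  2.63861144e-01  1.60400301e+00  1.66637947e-07
  1.27367138e+00 -3.69047132e-02]
60 (0.548, 0.0735) [0.53 0.31 2.44 4.23 1.38 1.22]
60 (0.54, 0.2675) None
60 [0.6115 0.0862] [0.49 0.38 2.31 4.2  1.34 1.19]
-120 (0.548, 0.0735) [-0.11  0.82  1.5   0.57  2.31  1.98]
-120 (0.54, 0.2675) [0.13 0.82 1.5  0.85 2.19 2.15]
-120 [0.6115 0.0862] [-0.09  0.92  1.32  0.65  2.37  2.07]
90 (0.548, 0.0735) None
90 (0.54, 0.2675) [0.73 0.32 2.43 3.91 1.28 1.3 ]
90 [0.6115 0.0862] [0.18 0.28 2.49 3.33 1.21 1.5 ]
-90 (0.548, 0.0735) [0.06 0.88 1.39 0.09 2.44 1.64]
-90 (0.54, 0.2675) [0.29 0.93 1.3  0.45 2.44 1.93]
-90 [0.6115 0.0862] [0.07 0.98 1.19 0.12 2.54 1.67]
0 (0.548, 0.0735) [ 0.53  0.64  1.85 -1.14  1.89  0.98]
0 (0.54, 0.2675) [ 0.76  0.79  1.56 -0.99  2.08  0.93]
0 [0.6115 0.0862] [ 0.5   0.71  1.7  -1.18  1.9   0.91]
180 (0.548, 0.0735) [-0.4   0.56  2.    1.24  1.79  2.12]
180 (0.54, 0.2675) [-0.06  0.5   2.09  1.52  1.6   2.11]
180 [0.6115 0.0862] [-0.34  0.62  1.87  1.3   1.77  2.19]
100 (0.548, 0.0735) None
100 (0.54, 0.2675) [0.61 0.28 2.49 3.61 1.24 1.41]
100 [0.6115 0.0862] [0.04 0.28 2.5  3.   1.21 1.62]
-80 (0.548, 0.0735) [ 0.12  0.88  1.39 -0.09  2.45  1.5 ]
-80 (0.54, 0.2675) [0.34 0.95 1.26 0.28 2.49 1.79]
-80 [0.6115 0.0862] [ 0.12  0.98  1.19 -0.09  2.54  1.5 ]
```

The tool's y axis is the finger direction, so I need to correct `down()`.

```bash
cat >> h.py <<'E'
def down(deg):
    a=np.radians(deg); x=np.array([np.cos(a),np.sin(a),0]); y=np.array([0,0,-1.])
    return Ro.from_matrix(np.c_[x,y,np.cross(x,y)]).as_rotvec()
E
python3 - <<'E'
from h import *
for a in(60,-120,90,-90,135,-45,0,180,150,-30): 
    for xy in((.548,.0735),(.5104,.0664),(.54,.2675),UB): q=bot.inverse_kinematics(tgt(xy,.12),down(a)); print(a,np.round(xy,3),None if q is None else np.round(q,2))
E
```

```text
60 [0.548 0.074] [ 0.09  0.16  2.   -0.    0.98 -0.96]
60 [0.51  0.066] [ 0.08  0.09  2.08 -0.    0.97 -0.97]
60 [0.54  0.268] [ 0.42  0.25  1.89 -0.    1.   -0.63]
60 [0.612 0.086] [ 0.1   0.27  1.86 -0.    1.01 -0.95]
-120 [0.548 0.074] [ 0.09  0.16  2.   -0.    0.98  2.18]
-120 [0.51  0.066] [ 0.08  0.09  2.08 -0.    0.97  2.18]
-120 [0.54  0.268] [ 0.42  0.25  1.89 -0.    1.    2.51]
-120 [0.612 0.086] [ 0.1   0.27  1.86 -0.    1.01  2.19]
90 [0.548 0.074] [ 0.09  0.16  2.    0.    0.98 -1.48]
90 [0.51  0.066] [ 0.08  0.09  2.08  0.    0.97 -1.49]
90 [0.54  0.268] [ 0.42  0.25  1.89  0.    1.   -1.15]
90 [0.612 0.086] [ 0.1   0.27  1.86  0.    1.01 -1.47]
-90 [0.548 0.074] [0.09 0.16 2.   0.   0.98 1.66]
-90 [0.51  0.066] [0.08 0.09 2.08 0.   0.97 1.65]
-90 [0.54  0.268] [0.42 0.25 1.89 0.   1.   1.99]
-90 [0.612 0.086] [0.1  0.27 1.86 0.   1.01 1.67]
135 [0.548 0.074] [ 0.09  0.16  2.    0.    0.98 -2.27]
135 [0.51  0.066] [ 0.08  0.09  2.08  0.    0.97 -2.28]
135 [0.54  0.268] [ 0.42  0.25  1.89  0.    1.   -1.94]
135 [0.612 0.086] [ 0.1   0.27  1.86  0.    1.01 -2.26]
-45 [0.5
[... 223 characters left out ...]
 0.   0.98 0.09]
0 [0.51  0.066] [0.08 0.09 2.08 0.   0.97 0.08]
0 [0.54  0.268] [0.42 0.25 1.89 0.   1.   0.42]
0 [0.612 0.086] [0.1  0.27 1.86 0.   1.01 0.1 ]
180 [0.548 0.074] None
180 [0.51  0.066] None
180 [0.54  0.268] None
180 [0.612 0.086] None
150 [0.548 0.074] [ 0.09  0.16  2.    0.    0.98 -2.53]
150 [0.51  0.066] [ 0.08  0.09  2.08  0.    0.97 -2.54]
150 [0.54  0.268] [ 0.42  0.25  1.89  0.    1.   -2.2 ]
150 [0.612 0.086] [ 0.1   0.27  1.86  0.    1.01 -2.52]
-30 [0.548 0.074] [ 0.09  0.16  2.   -0.    0.98  0.61]
-30 [0.51  0.066] [ 0.08  0.09  2.08 -0.    0.97  0.6 ]
-30 [0.54  0.268] [ 0.42  0.25  1.89 -0.    1.    0.94]
-30 [0.612 0.086] [ 0.1   0.27  1.86 -0.    1.01  0.62]
```

Run:
```python
from h import *
K=np.array([.548,.0735]); o=down(60)
bot.move_pose(tgt(K,.235),o)
bot.grip(.05)
print(bot.movel(tgt(K,.074),o,v=.15,contact_N=12),bot.get_tool_pos())
bot.grip(0.0); print("gap",bot.get_finger_gap(),bot.get_ft_force())
p0=np.array(bot.get_tool_pos())
e=p0.copy(); e[:2]-=.052*FX
print(bot.movel(e,o,v=.06,contact_N=20)); bot.pause(.3)
p=np.array(bot.get_tool_pos()); print("travel",(p-p0)[:2]@-FX,p,bot.get_ft_force(),"dist knob-UB",(UB-p[:2])@FX, "lat",(p[:2]-UB)@[-FX[1],FX[0]],bot.get_clock())
for n in("side","top"): c=cams.capture(n); cv2.imwrite(f"pics/{n}1.png",c["pixels"])
a=cv2.imread("pics/side1.png")[100:340,130:450];b=cv2.imread("pics/top1.png")[100:340,130:450]
cv2.imwrite("pics/1.png",cv2.resize(np.hstack([a,b]),(800,300)))
```

```text
False [0.54885089 0.07359599 0.12031117]
gap 0.01921664915469106 [-1.22695023 -1.36978114  2.18743633]
True
travel 0.037643128689366874 [0.51120174 0.06607314 0.11965116] [0.32826151 0.16193673 2.214634  ] dist knob-UB 0.10229680674858191 lat -0.0004407259772222802 6.9583
```

View pics/1.png

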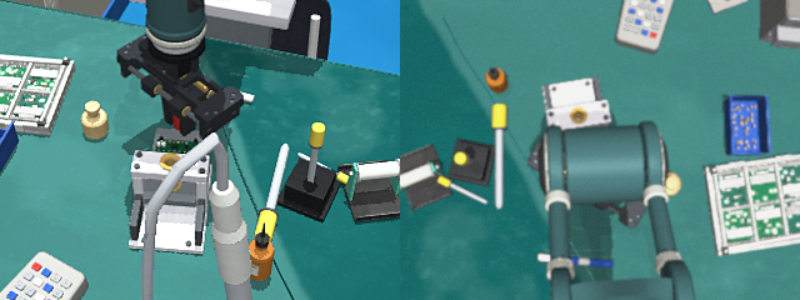

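The two look-alikes have been knocked over. The big one now lies near the bottle at about (262,225) in the left half, and the small one lies against the stand. The pin still stands in its stand. I'll confirm the stop with a second pull, release straight up and check the scene before going on.

Run:
```python
from h import *
o=down(60); p0=np.array(bot.get_tool_pos()); e=p0.copy(); e[:2]-=.006*FX
print(bot.movel(e,o,v=.03,contact_N=22),((np.array(bot.get_tool_pos())-p0)[:2]@-FX),bot.get_ft_force())
bot.grip(.05); print(bot.get_ft_force())
p=np.array(bot.get_tool_pos()); p[2]=.30; bot.movel(p,o,v=.3)
bot.move_pose([.42,-.22,.34],o)
print(bot.get_clock())
for n in("side","top"):
    c=cams.capture(n); P=cloud(c); cv2.imwrite(f"pics/{n}2.png",c["pixels"]); print(n)
    for nm,col,xy,z0,z1,zt,R in(("knob","red",(.51,.067),.05,.1,.09,.01),("head","yellow",(.54,.267),.1,.15,.14,.009),("ub","brass",UB,.085,.115,.1,None)):
        m=colmask(c,P,col,xy,.035,z0,z1); p=P[m]
        if len(p)<5: print(nm,len(p));continue
        t=m&(P[...,2]>zt-.004); v,u=np.nonzero(t if t.sum()>5 else m)
        print(nm,len(p),np.round(p.mean(0),4),"ray",np.round(rayz(c,[(u.min()+u.max())/2,(v.min()+v.max())/2],zt),4),"cyl",np.round(axis_fit(p[p[:,2]<zt-.004],R),4) if R and (p[:,2]<zt-.004).sum()>8 else "")
    for q in("oil_bottle","marker","weight"):
        for r in finder.cut_out(n,q)[:1]: print(q,r["conf"],np.round(np.nanmedian(P[r["mask"]],0),3))
    m=(abs(P[...,0]-.53)<.12)&(abs(P[...,1]-.33)<.12); print("tallest near stand",[ (np.round(x,3)) for x in P[m][np.argsort(-P[m][:,2])[::40]][:6]])
a=cv2.imread("pics/side2.png")[100:340,130:450];b=cv2.imread("pics/top2.png")[100:340,130:450]
cv2.imwrite("pics/2.png",cv2.resize(np.hstack([a,b]),(800,300)))
```

```text
True 0.00038478917216266793 [2.09052119 0.4612219  0.83248754]
[-1.36780416 -0.08770177 -0.45232363]
9.8
side
knob 182 [0.5159 0.0683 0.0806] ray [0.5123 0.0666] cyl [0.5103 0.0656]
head 195 [0.5396 0.2648 0.1316] ray [0.5375 0.2642] cyl [0.5347 0.2642]
ub 126 [0.6093 0.0833 0.0986] ray [0.6113 0.0858] cyl 
oil_bottle 0.6 [0.69  0.23  0.057]
marker 0.85 [0.378 0.083 0.013]
weight 0.94 [ 0.519 -0.069  0.035]
tallest near stand [array([0.53 , 0.269, 0.143]), array([0.537, 0.262, 0.141]), array([0.542, 0.26 , 0.139]), array([0.543, 0.26 , 0.13 ]), array([0.546, 0.261, 0.121]), array([0.547, 0.264, 0.114])]
top
knob 71 [0.5096 0.0664 0.0882] ray [0.5101 0.0663] cyl 
head 91 [0.534  0.263  0.1355] ray [0.5342 0.2645] cyl [0.5355 0.2649]
ub 92 [0.6119 0.0861 0.099 ] ray [0.6108 0.087 ] cyl 
oil_bottle 0.83 [0.673 0.223 0.058]
marker 0.79 [0.374 0.085 0.011]
weight 0.67 [ 0.508 -0.068  0.035]
tallest near stand [array([0.54 , 0.267, 0.143]), array([0.532, 0.264, 0.14 ]), array([0.536, 0.256, 0.119]), array([0.503, 0.377, 0.067]), array([0.518, 0.345, 0.065]), array([0.51 , 0.359, 0.064])]
```

View pics/2.png

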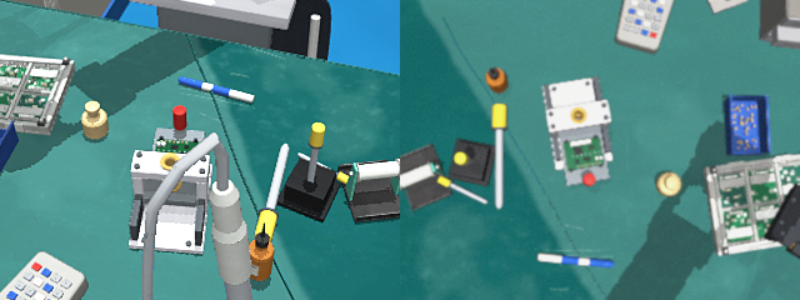

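The knob is 103.2 mm from the bushing, so the carriage is at its stop. The bystanders have not moved and the pin is still in its stand, its head now near (0.535, 0.2645). Next I grasp the pin.

Run:
```python
from h import *
o=down(60); H=np.array([.5352,.2645])
bot.move_pose(tgt(H,.25),o)
print(bot.movel(tgt(H,.132),o,v=.15,contact_N=12),bot.get_tool_pos())
bot.grip(0.0); print("gap",bot.get_finger_gap(),bot.get_ft_force())
print(bot.movel(tgt(H,.132+.15),o,v=.15,contact_N=25),bot.get_tool_pos(),bot.get_ft_force())
# to stand-off, then measure the pin
bot.movel(tgt(UB,.132+.15),o,v=.2); print(bot.get_tool_pos(),bot.get_finger_gap(),bot.get_clock())
g=np.array(bot.get_tool_pos())-[0,0,G]
out=[]
for n in("side","top"):
    c=cams.capture(n); P=cloud(c); cv2.imwrite(f"pics/{n}3.png",c["pixels"]); print(n)
    for r in finder.cut_out(n,"pin")[:4]:
        m=r["mask"]&(np.hypot(P[...,0]-UB[0],P[...,1]-UB[1])<.05)&(P[...,2]>.11); p=P[m]; print(r["conf"],len(p))
        if len(p)<15: continue
        for z in np.arange(.14,.3,.01):
            q=p[abs(p[:,2]-z)<.005]
            if len(q)>3: print(round(z,2),len(q),np.round(q.mean(0),4),np.round(q.min(0),4))
a=cv2.imread("pics/side3.png")[60:300,130:450];cv2.imwrite("pics/3.png",cv2.resize(a,(800,600)))
```

```text
False [0.53596414 0.26466526 0.17833084]
gap 0.017060531794441256 [0.95419909 2.0963018  1.46545709]
False [0.53456522 0.26415595 0.32581805] [-0.17762905 -0.18019851 -1.10379921]
[0.6111544  0.08690991 0.32710202] 0.01698927880487298 15.8167
side
0.97 0
0.64 371
0.17 17 [0.6178 0.0895 0.1701] [0.6145 0.0849 0.1671]
0.18 32 [0.6177 0.0891 0.1798] [0.6152 0.0831 0.1751]
0.19 33 [0.6167 0.0893 0.1899] [0.6117 0.0835 0.185 ]
0.2 33 [0.6167 0.0889 0.2   ] [0.6113 0.0843 0.195 ]
0.21 29 [0.6168 0.0889 0.2104] [0.6137 0.0849 0.2054]
0.22 32 [0.6161 0.0882 0.2195] [0.6128 0.083  0.215 ]
0.23 37 [0.6158 0.089  0.2298] [0.6112 0.0839 0.2251]
0.24 32 [0.6154 0.0883 0.2395] [0.6115 0.084  0.2353]
0.25 24 [0.6158 0.0869 0.249 ] [0.612  0.082  0.2451]
0.26 13 [0.6195 0.0843 0.2618] [0.6168 0.0798 0.2595]
0.27 22 [0.6187 0.0833 0.2702] [0.6164 0.0799 0.2658]
0.28 31 [0.6181 0.0833 0.2801] [0.6146 0.0783 0.2752]
0.29 36 [0.6171 0.0839 0.2894] [0.6104 0.0789 0.2855]
0.58 0
top
0.55 0
```

View pics/3.png

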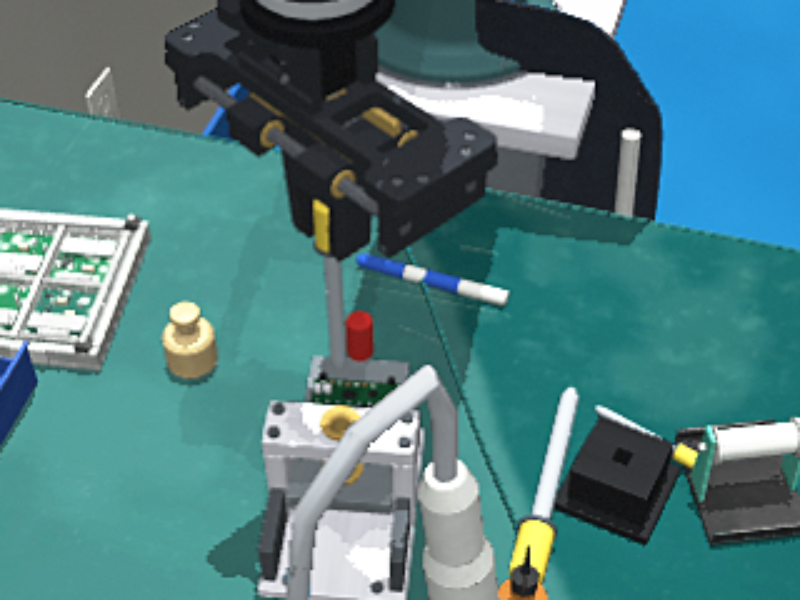

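The pin is held upright and visible from its tip, at crop about (337,355), to its head at about (322,225). It leans slightly. The stand is empty, and the bushing and bystanders are unmoved. I'll fit the shank axis, tilt the tool to make the pin vertical, centre the tip and re-check.

```bash
cat >> h.py <<'E'
from scipy.optimize import least_squares
def pinfit(zlo,zhi,near,k=3):
    pts=[]
    for _ in range(k):
        c=cams.capture("side"); P=cloud(c)
        for r in finder.cut_out("side","pin"):
            m=r["mask"]&(np.hypot(P[...,0]-near[0],P[...,1]-near[1])<.03)&(P[...,2]>zlo)&(P[...,2]<zhi)
            if m.sum()>60: pts.append(P[m]); break
    p=np.vstack(pts); zm=(zlo+zhi)/2
    f=lambda a:np.hypot(p[:,0]-a[0]-a[2]*(p[:,2]-zm),p[:,1]-a[1]-a[3]*(p[:,2]-zm))-.005
    s=least_squares(f,[*(p[:,:2].mean(0)-[.0037,.0014]),0,0],loss="soft_l1",f_scale=.001)
    a=s.x; print("fit n",len(p),"rms",np.sqrt(np.mean(f(a)**2)).round(5),"xy@zmid",a[:2].round(4),"slope",a[2:].round(4)); return a,zm
E
python3 - <<'E'
from h import *
T=.1235
a,zm=pinfit(.168,.247,UB)
R0=Ro.from_rotvec(bot.get_tool_rot()); tp=np.array(bot.get_tool_pos())
ztip=tp[2]-G-T; tip=np.array([*(a[:2]+a[2:]*(ztip-zm)),ztip]); ax=np.array([a[2],a[3],1]); ax/=np.linalg.norm(ax)
print("tip",tip.round(4),"UB off",(tip[:2]-UB).round(4),"tool xy",tp.round(4))
C=Ro.from_rotvec(np.cross(ax,[0,0,1]))   # small angle: brings axis to vertical
R1=(C*R0).as_rotvec(); new=np.array([*UB,ztip])
tp1=new+C.apply(tp-tip)
bot.movel(tp1,R1,v=.05); bot.pause(.3); tp=np.array(bot.get_tool_pos()); print(tp,tp1)
a,zm=pinfit(.168,.247,UB); print("tip off UB",(a[:2]+a[2:]*(ztip-zm)-UB).round(4),bot.get_ft_force(),bot.get_clock())
for n in("top","side"): cv2.imwrite(f"pics/{n}4.png",cams.capture(n)["pixels"])
E
```

```text
fit n 733 rms 0.00086 xy@zmid [0.6131 0.0875] slope [-0.0318 -0.0159]
tip [0.6146 0.0883 0.1586] UB off [0.0031 0.0021] tool xy [0.6114 0.0865 0.3274]
[0.61359476 0.08698647 0.32742201] [0.61369692 0.08708834 0.32738934]
fit n 727 rms 0.00074 xy@zmid [0.6115 0.0856] slope [-0.0004  0.0005]
tip off UB [ 0.0001 -0.0006] [-0.31666421  0.52462844 -1.42094454] 17.1667
```

Run:
```python
from h import *
tip=.1586; tp=np.array(bot.get_tool_pos()); tp[:2]-=[.0001,-.0004]; z0=tp[2]
for t,v,c in((.104,.1,10),(.088,.03,10),(.056,.05,10),(.042,.03,10),(.0205,.04,10)):
    p=tp.copy(); p[2]=z0-(tip-t)
    hit=bot.movel(p,v=v,contact_N=c); q=np.array(bot.get_tool_pos())
    print(t,hit,"tip z~",(tip-(z0-q[2])).round(4),q.round(4),np.round(bot.get_ft_force(),2),np.round(bot.get_wrist_torque(),2),bot.get_finger_gap())
    if hit: break
print(bot.get_clock())
cv2.imwrite("pics/side5.png",cams.capture("side")["pixels"])
a=cv2.imread("pics/side5.png")[130:340,200:340];cv2.imwrite("pics/5.png",cv2.resize(a,(400,600)))
```

```text
0.104 False tip z~ 0.1041 [0.6138 0.0875 0.273 ] [ 0.03  0.29 -1.08] [-0.01  0.02  0.01] 0.017312792528941745
0.088 False tip z~ 0.0879 [0.6136 0.0874 0.2567] [ 0.35 -0.47 -0.47] [-0.01 -0.04  0.01] 0.017267710667939595
0.056 False tip z~ 0.0561 [0.6137 0.0875 0.2249] [-0.12  0.12 -1.12] [-0.01 -0.07 -0.04] 0.017179166806204973
0.042 False tip z~ 0.0418 [0.6135 0.0874 0.2106] [ 0.31 -0.08 -1.52] [ 0.03 -0.08  0.03] 0.01689020910000833
0.0205 False tip z~ 0.0203 [0.6136 0.0875 0.1892] [ 0.28 -0.2  -0.31] [0.06 0.02 0.03] 0.017310998635523333
20.7333
```

View pics/5.png

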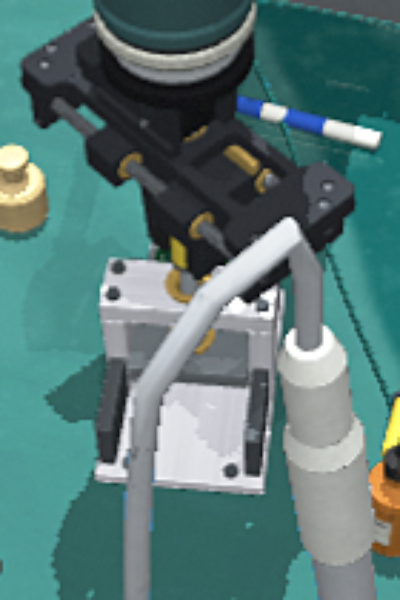

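Run:
```python
from h import *
bot.pause(.5); print(bot.get_tool_pos(),bot.get_finger_gap(),bot.get_ft_force(),bot.get_clock()); bot.sign_off()
```

```text
[0.61362288 0.08747253 0.18942118] 0.01702992167188839 [ 0.04470796  1.01221    -0.32028046] 21.2833
the job is handed in; nothing more can be done
```

The pin is threaded through both bushings and the gripper is still holding it there. I handed the job in at 21.3 s of the 51 s limit; no verdict was reported.

- **Carriage:** I pulled it until it hit its stop, and a second pull moved it only 0.4 mm. The camera then put the knob 103.2 mm from the bushing axis, against 103 mm expected.
- **Pin:** It leaned about 2° in the grip, so I tilted the tool to bring it vertical. A second check showed a slope under 0.001 and the tip within 0.6 mm of the upper bushing's axis. It went down through both bushings without reaching the 10 N contact threshold; readings stayed under 2 N.
- **Final position:** The tip is about 19 to 20 mm above the bench, so about 9 mm clear of the base plate and 12 mm below the carriage's bushing. This comes from the tool height and where the pin was gripped. I could not see the tip itself.
- **Grip:** The finger gap was steady at 17 mm on the 18 mm head. I did not measure the grip force on the pin directly.

**What went wrong:** The two unlisted look-alike pins were knocked over during the first approach or pull; I did not find out what hit them. Both stayed on the bench, and the large one came to rest near the bottle. After that, the bottle, marker and weight all measured upright and in place to within a few millimetres. I did not measure them again after the insertion, but the last picture showed nothing displaced.

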